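Fit the keyed jar nest to the labelling spinner

TASK

Set the labelling spinner up for the blue jars: lift the blue jar nest out of the white rack, lower its spindle into the steel pulley hub, turn it until its key slips into the keyway, and keep pushing against the ejector spring until its shoulder sits flat on the hub. Finish while still gripping the nest and pressing it fully home, because I will then tighten the set screw. Leave everything else, the yellow nest included, where it stands.

Things in the scene. Friction and masses are not known exactly. Their poses are not given: they have to be found in the camera images.
- blue_nest_center (a point): blue jar nest to be fitted, upright in a rack hole, 210 to 390 g: a cup, 46 dia, 36 tall, with two opposite raised flats (30 wide, 36 tall, 48 mm apart, facing its +y and -y) as the grip, over a shoulder disc 42 dia, 6 thick, and a spindle. Point: on the axis, mid-height of the cup: 18 below the rim, 26 above the shoulder's underside; z up. A white line on rim and side marks +x, the key's side
- blue_nest_tip (a point): lower end of the blue nest's steel spindle, hidden in the rack at first: 66 mm below the nest's centre point, 40 below the shoulder's underside; same axes. Spindle 18 dia, its lowest 6 mm tapered to 11 dia. A brass key 6 wide stands out to 13 mm from the axis on the +x side, from 14 to 39 mm above the tip
- hub_face (a point): centre of the upper face of the bored steel hub (48 dia) on the labelling spinner's driven pulley, about 100 mm above the table; z up. The bore is 20.4 dia, 44 deep, with a keyway 7.6 wide out to 15 mm from the axis on the +x side, red mark beside it. Fully home, the shoulder's underside rests on this face: nest centre 26 mm above it, nest +x along hub +x
- hub: the same hub with its toothed aluminium pulley, 79 dia, whose top is 23 mm below the hub's face; origin on the axis 50 mm below the face. It does not turn: the gearbox holds it. A key that is not lined up rests on the face with the spindle 14 mm in; lined up within about 0.1 rad it slips in
- spinner: the spinner's base plate, 140 (x) x 365 (y) mm, fixed; origin on the table below the hub's axis. Towards its -y end stand a gearbox and motor, up to 82 mm tall, 118 mm or more from the axis, a belt 75 mm high, and a roller post 165 mm tall at x +52, y -135 mm
- ejector (a joint): the sprung brass ejector pad in the bore, 30 mm below the hub's face: how far it is pushed down, m. 0 = up. The spindle's tip meets it at 30 mm of insertion and pushes it down 0.010 when home; it pushes back with 6 N, rising to 12 N when home, enough to lift a loose nest, so the nest must be held down
- rack: the white change-part rack, a fixed block 90 (x) x 230 (y) x 55 tall with two 30 mm holes, 47 deep, at y = +60 and -60 mm of its frame; the blue nest stands in either one and the yellow nest in the other, shoulders resting on its top. Origin: centre of its underside
- yellow_nest_center (a point): the yellow jar nest, same sizes and same point as on the blue one; stays in the rack
- jar_blue1: a blue-lidded white jar, 45 dia, 37 tall, standing; origin: centre of its underside; bystander
- jar_blue2: a blue-lidded white jar, 45 dia, 37 tall, standing; origin: centre of its underside; bystander
- jar_blue3: a blue-lidded white jar, 45 dia, 37 tall, standing; origin: centre of its underside; bystander
- jar_yellow1: a yellow-lidded white jar, 45 dia, 37 tall, standing; origin: centre of its underside; bystander
- jar_yellow2: a yellow-lidded white jar, 45 dia, 37 tall, standing; origin: centre of its underside; bystander
- beaker: small steel pot with two wire handles, 76 dia, 85 tall, standing; origin: centre of its underside; bystander
- hex_key: T-handled hex key lying flat: red handle 80 mm across, black rod 135 long along its x; bystander
- spatula: spatula lying flat, 210 long along its x; bystander

How it is judged:
By the outcome, as a careful person would: the job done as asked, in the order asked, and still so for the second after the job is handed in, while the arm keeps its last pose, push and grip.
It also fails if it takes over 40 s, if anything falls off the work surface, if the arm or the gripper's body presses on something with over 40 N, if the wrist force passes 120 N, or if a joint passes its speed limit or range.

ROBOT

A 7-joint arm with a two-finger parallel gripper is mounted at the origin on the work surface. World frame = base frame: x ahead of the robot, y to its left, z up, the work surface at z = 0. Lengths are in m, angles in rad, forces in N, time in s.
With the tool pointing down it reaches from about 0.35 to 0.9 m from the base axis. Payload 7.2 kg.
Tool frame: the origin (TCP) lies on the mounting face of the last link; the fingertips stand 182 mm ahead of it and the grasp point (between the pads) lies 163 mm ahead of it; z points along the fingers, y is the direction in which the jaws open and shut (so a half turn about z gives the same grasp; the last joint's range is limited). The gripper opens to 88 mm and grips with 3 to 60 N. Pads are 20 mm wide; open, the fingers measure 115 mm over their backs; the gripper's body (75 mm by 178 mm) begins 61 mm behind the grasp point.
Start: joints at [1.277, 0.411, -0.013, 1.596, 0.006, 1.134, -0.082], TCP at [0.14, -0.609, 0.405] pointing down, gripper open.
Joint ranges: [-2.95, 2.95], [-0.29, 1.99], [-1.47, 1.44], [0.14, 2.54], [-1.03, 4.17], [0.13, 1.85], [-2.86, 2.86]. Speed limits (rad/s): [2.39, 2.39, 3.01, 3.01, 3.14, 3.14, 3.14].

INTERFACE

Orientations are given as a unit quaternion [x, y, z, w].
In Python, from rig import bot gives the robot as it stands. Calls block until the motion is done:
- bot.movep(position, orientation): joint-space move of the TCP to a pose.
- bot.line_to(position, rot=None, speed=0.15, until_force=None): straight line of the TCP; rot=None keeps the orientation; speed is the mean speed in m/s. With until_force (N) it stops when the force on the tool has changed by that much, and returns True; else False.
- bot.goto_joints(angles): joint-space move.
- bot.command_gripper(opening, squeeze=None): finger opening in m; squeeze is the grip in N (None keeps the last); returns when the fingers have stopped.
- bot.pause(seconds).
- bot.ik(position, orientation): joint angles nearest the present ones, or None.
- bot.state(): the state.
- bot.read_camera(name): name is "side" or "top"; returns the picture (384x512x3 uint8, red, green, blue); there is no depth.
- bot.camera_info(name): a dict with "mtx" (3x3 intrinsics, pixels), "R" (3x3) and "t" (3): a world point X has camera coordinates R X + t. Camera axes: x right, y down, z forward; pixel columns grow to the right and rows downward; lengths in m; the calibration is good to about 2 mm. A picture is of the moment at which its call begins. camera_info takes no time and is no camera call.
A pose or a line that the arm cannot do raises bot.Unreachable and nothing moves.
- bot.job_done(): hands the job in, once; it reports no verdict.
The state is a dict: "clock": time; "q": joint angles; "joint_velocities": joint speeds; "effort": joint torques, N m; "position": TCP position; "ee_rot": TCP orientation; "wrist_force": force on the tool from outside, world axes, zero at the start; "wrist_torque": the same for the moment, N m; "finger_gap": finger opening in m.
Only numpy, scipy, OpenCV 4.12 (cv2) and the standard library are available. Lean on these libraries where they do the work, as an engineer would, in place of code of your own. Each camera call takes 0.05 s, during which the arm holds its last target.

## Working session

There is one attempt and no reset: what is moved stays moved. The work goes in short steps, each a Python script; the robot and the scene stay as the last script left them, time stands still between calls to the robot, and variables do not carry over. Pictures are saved under pics/ and viewed, and the job is handed in when it is done.

```bash
ls; mkdir -p pics; python3 - <<'E'
from rig import bot
import cv2,numpy as np
for n in("side","top"):
    im=bot.read_camera(n); np.save(f"pics/{n}0.npy",im)
    cv2.imwrite(f"pics/{n}0.png",cv2.resize(im[:,:,::-1],(800,600),interpolation=cv2.INTER_CUBIC))
    c=bot.camera_info(n); print(n,c["mtx"],c["R"],c["t"],"C",-c["R"].T@c["t"])
s=bot.state();print(s)
E
```

```text
pics
side [[411.99374944   0.         259.76637963]
 [  0.         411.99374944 196.32846844]
 [  0.           0.           1.        ]] [[ 0.86649871 -0.49907667 -0.01012204]
 [-0.36877117 -0.62633217 -0.68681573]
 [ 0.33643395  0.59885766 -0.7267611 ]] [-0.43454221  0.37695346  0.75435575] C [ 0.26174895 -0.43252352  0.80273553]
top [[408.20376874   0.         256.15704836]
 [  0.         408.20376874 193.39733323]
 [  0.           0.           1.        ]] [[ 0.01147441 -0.99991708 -0.00584537]
 [-0.98598228 -0.010341   -0.16652933]
 [ 0.16645507  0.00767425 -0.98601918]] [0.14195428 0.61284672 1.00497095] C [0.43534465 0.14056755 1.09380736]
{'clock': 0.1, 'q': array([ 1.27682245,  0.41179584, -0.01268924,  1.59691026,  0.00559524,
        1.13429469, -0.08218843]), 'joint_velocities': array([ 0.00054264, -0.00233191,  0.00106646, -0.00308572, -0.00132744,
       -0.00075656,  0.00085508]), 'effort': array([ 3.40539220e-03, -5.89091277e+01,  6.44104164e-01, -2.91709131e+01,
       -5.37966820e-02,  1.45023348e-02,  4.32538843e-05]), 'position': array([ 0.13984363, -0.60897105,  0.40392862]), 'ee_rot': array([ 9.93634088e-01,  1.12653579e-01, -1.27403445e-04, -6.74376516e-04]), 'wrist_force': array([-0.0739867 ,  0.07766489,  0.44859796]), 'wrist_torque': array([ 0.02654619, -0.00655628, -0.00455088]), 'finger_gap': 0.08801767960372402}
```

View pics/side0.png

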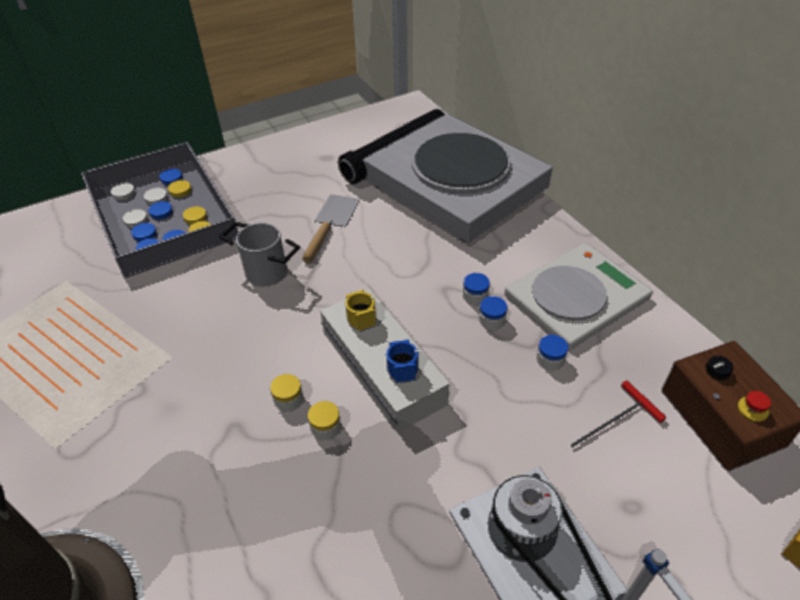

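View pics/top0.png

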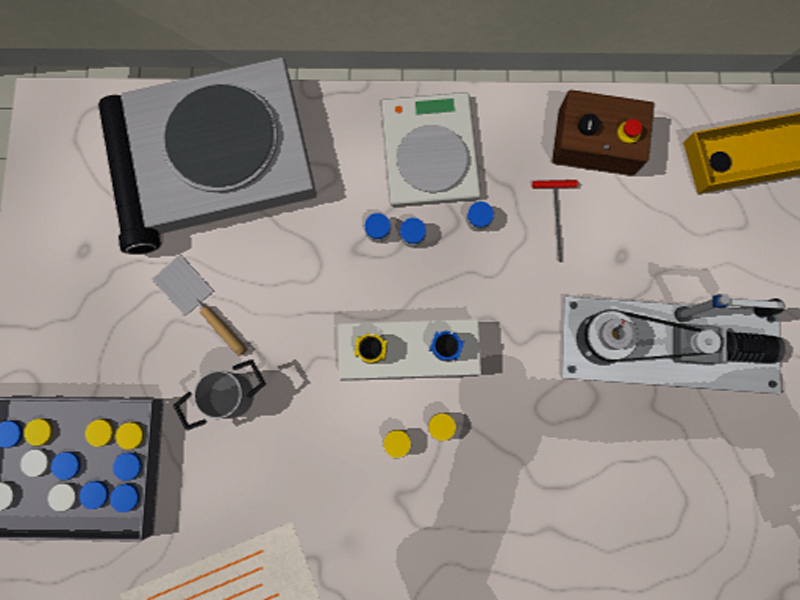

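The top view shows the rack at about (410,348) of 800x600, with the blue nest at (447,346) and the yellow one at (370,347). The hub is at (613,333), and the gearbox is to its right (-y). I'll zoom in on these.

```bash
python3 - <<'E'
import cv2,numpy as np
t=np.load("pics/top0.npy")[:,:,::-1]; s=np.load("pics/side0.npy")[:,:,::-1]
def crop(im,u,v,h,w=None): return cv2.resize(im[v-h:v+h,u-h:u+h],(400,300*1 if 0 else 400),interpolation=cv2.INTER_NEAREST)
a=np.hstack([crop(t,286,222,20),crop(t,393,213,28)]);cv2.imwrite("pics/z_top.png",a)
a=np.hstack([crop(s,258,231,20),crop(s,338,326,28)]);cv2.imwrite("pics/z_side.png",a)
E
```

```text
(no output)
```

View pics/z_top.png

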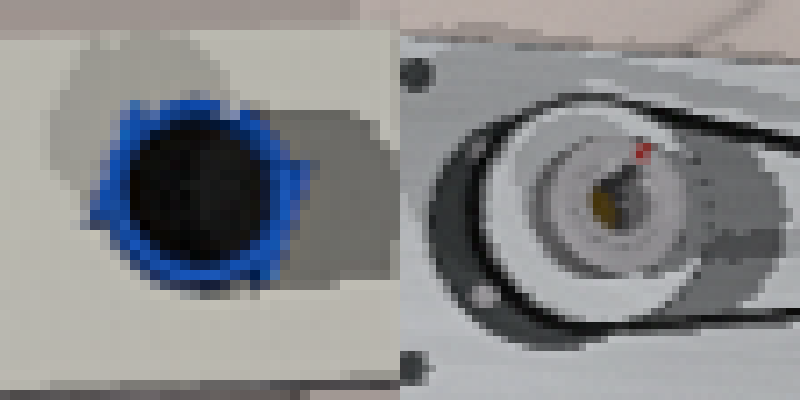

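View pics/z_side.png

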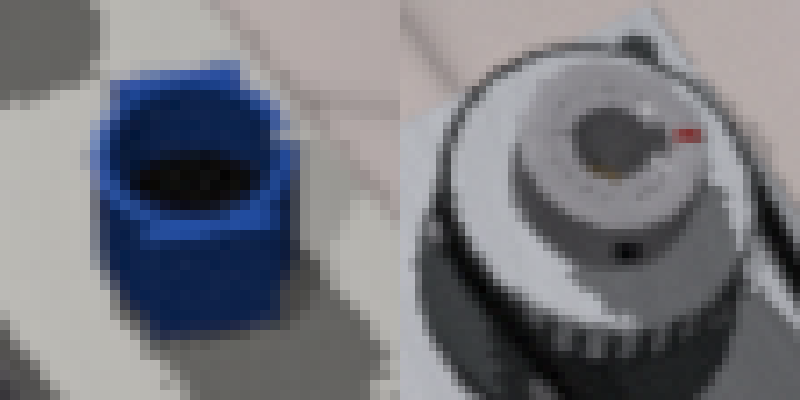

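The side zoom shows the blue rim with its white mark at native pixel (266,224). The hub bore is at about (339,325), and the keyway with its red mark is to the right at (350,325). Next I'll extract masks and cast rays.

```bash
cat > h.py <<'E'
import cv2,numpy as np
from rig import bot
from scipy.optimize import least_squares
def cast(cam,uv,z):
    c=bot.camera_info(cam); uv=np.atleast_2d(uv).astype(float)
    d=np.c_[uv,np.ones(len(uv))]@np.linalg.inv(c["mtx"]).T@c["R"]; C=-c["R"].T@c["t"]
    return C+d*((z-C[2])/d[:,2])[:,None]
def proj(cam,X):
    c=bot.camera_info(cam); p=(np.atleast_2d(X)@c["R"].T+c["t"])@c["mtx"].T; return p[:,:2]/p[:,2:]
def tri(ut,us):
    A=[];b=[]
    for cam,uv in(("top",ut),("side",us)):
        c=bot.camera_info(cam); C=-c["R"].T@c["t"]; d=c["R"].T@np.linalg.inv(c["mtx"])@np.r_[uv,1]; d/=np.linalg.norm(d)
        P=np.eye(3)-np.outer(d,d);A.append(P);b.append(P@C)
    X=np.linalg.lstsq(np.vstack(A),np.hstack(b),rcond=None)[0]
    return X,[proj("top",X)[0]-ut,proj("side",X)[0]-us]
def circ(P):
    f=lambda p:np.hypot(P[:,0]-p[0],P[:,1]-p[1])-p[2]
    r=least_squares(f,[*P[:,:2].mean(0),.02],loss="soft_l1",f_scale=.001); return r.x,np.std(f(r.x))
E
python3 - <<'E'
from h import *
im={n:np.load(f"pics/{n}0.npy") for n in("top","side")}
K=8
def up(a): return cv2.resize(a,None,fx=K,fy=K,interpolation=cv2.INTER_CUBIC)
def nat(p): return (np.asarray(p,float)+.5)/K-.5
box={"nest":{"top":(266,202,40),"side":(238,211,40)},"hub":{"top":(365,185,56),"side":(310,298,56)}}
for n in("top","side"):
    u,v,w=box["nest"][n]; a=up(im[n][v:v+w,u:u+w]).astype(float)
    R,G,B=a[...,0],a[...,1],a[...,2]
    blue=((B-R>60)&(B>90)).astype(np.uint8)
    bright=((B>150)&(B-R>80)).astype(np.uint8)
    cs,_=cv2.findContours(blue,cv2.RETR_EXTERNAL,cv2.CHAIN_APPROX_NONE); c=max(cs,key=cv2.contourArea)
    hole=((B<(115 if n=="side" else 100))).astype(np.uint8)
    print(n,"blue bbox",cv2.boundingRect(c))
    vis=a.astype(np.uint8)[:,:,::-1].copy(); cv2.drawContours(vis,[c],-1,(0,255,255),1)
    cs,_=cv2.findContours(bright,cv2.RETR_LIST,cv2.CHAIN_APPROX_NONE); cv2.drawContours(vis,cs,-1,(0,0,255),1)
    u,v,w=box["hub"][n]; b=up(im[n][v:v+w,u:u+w]).astype(float)
    red=((b[...,0]-b[...,1:].max(2)>60)).astype(np.uint8); M=cv2.moments(red,True); rc=nat((M['m10']/M['m00'],M['m01']/M['m00']))+[u,v]
    print("red",rc,cast(n,rc,.1)); np.save(f"pics/red_{n}.npy",rc)
    vis2=b.astype(np.uint8)[:,:,::-1].copy(); g=b.mean(2)
    for th,col in((110,(0,0,255)),(150,(0,255,0)),(185,(255,0,0))):
        cs,_=cv2.findContours((g<th).astype(np.uint8),cv2.RETR_LIST,cv2.CHAIN_APPROX_NONE);cv2.drawContours(vis2,cs,-1,col,1)
    cv2.imwrite(f"pics/c_{n}.png",np.hstack([cv2.resize(vis,(400,400)),cv2.resize(vis2,(400,400))]))
E
```

```text
top blue bbox (73, 78, 176, 148)
red [398.38271605 205.66898148] [[ 0.57626214 -0.20071442  0.1       ]]
side blue bbox (74, 51, 162, 148)
red [349.81684028 316.31944444] [[ 0.57826119 -0.20002641  0.1       ]]
```

```bash
python3 -c "
import cv2,numpy as np
a=cv2.imread('pics/c_top.png');b=cv2.imread('pics/c_side.png')
cv2.imwrite('pics/c_both.png',cv2.resize(np.vstack([a,b]),(800,800))[:600]);cv2.imwrite('pics/c_both.png',cv2.resize(np.vstack([a,b]),(600,600)))"
```

```text
(no output)
```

View pics/c_both.png

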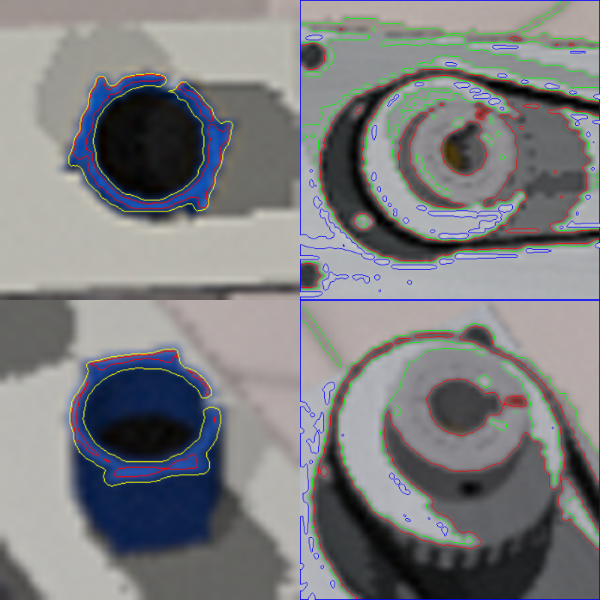

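The contours isolate the rim ring in both views, with a gap at the white line, and also the bore with its keyway. Now I'll fit circles on their planes and cross-check between views.

```bash
cat >> h.py <<'E'
K=8
def up(a): return cv2.resize(a,None,fx=K,fy=K,interpolation=cv2.INTER_CUBIC)
def nat(p): return (np.asarray(p,float)+.5)/K-.5
def near(cs,p): return [c[:,0,:] for c in cs if len(c)>60]
E
python3 - <<'E'
from h import *
im={n:np.load(f"pics/{n}0.npy") for n in("top","side")}
box={"nest":{"top":(266,202,40),"side":(238,211,40)},"hub":{"top":(365,185,56),"side":(310,298,56)}}
for n in("top","side"):
    u,v,w=box["nest"][n]; a=up(im[n][v:v+w,u:u+w]).astype(float)
    R,G,B=a[...,0],a[...,1],a[...,2]
    # ring
    th=100
    blue=((B-R>60)&(B>90)).astype(np.uint8)
    cs,_=cv2.findContours(blue,cv2.RETR_LIST,cv2.CHAIN_APPROX_NONE)
    P=cast(n,nat(np.vstack([c[:,0] for c in cs]))+[u,v],.099)
    # start centre from ring mean, then inner band
    c0=P[:,:2].mean(0); 
    for k in range(6):
        r=np.hypot(*(P[:,:2]-c0).T); sel=(r<.0215)&(r>.013); x,s=circ(P[sel]); c0=x[:2]
    print(n,"inner rim",x,s,sel.sum())
    # corners: farthest points: radius>~.0265
    r=np.hypot(*(P[:,:2]-c0).T); ang=np.degrees(np.arctan2(P[:,1]-c0[1],P[:,0]-c0[0]))
    for b in range(-180,180,10):
        s_=(ang>=b)&(ang<b+10)
        if s_.any(): print(b,"rmin %.1f rmax %.1f"%(r[s_].min()*1e3,r[s_].max()*1e3),end="; ")
    print()
    # white line px: low saturation bright on ring
    Sat=(B-R); PX=np.stack(np.meshgrid(np.arange(K*w),np.arange(K*w)),-1).reshape(-1,2)
    Q=cast(n,nat(PX)+[u,v],.099); rr=np.hypot(*(Q[:,:2]-c0).T); aa=np.degrees(np.arctan2(Q[:,1]-c0[1],Q[:,0]-c0[0]))
    ring=(rr>.0195)&(rr<.0222)
    print("ring B-R by angle",[(b,int(Sat.reshape(-1)[ring&(aa>=b)&(aa<b+6)].mean())) for b in range(-60,60,6)])
    # hub
    u,v,w=box["hub"][n]; b=up(im[n][v:v+w,u:u+w]).astype(float); g=b.mean(2)
    rc=np.load(f"pics/red_{n}.npy"); Rz=cast(n,rc,.1)[0]
    for th in (110,125):
        cs,_=cv2.findContours((g<th).astype(np.uint8),cv2.RETR_LIST,cv2.CHAIN_APPROX_NONE)
        P=cast(n,nat(np.vstack([c[:,0] for c in cs]))+[u,v],.1)
        c0=Rz[:2]+[-.018,-.004]
        c0={"top":np.array([.5605,-.206]),"side":np.array([.5605,-.206])}[n] if 0 else None
        # seed: bore contour containing pixel seed
        seed={"top":(465/300*56-56,152/300*56),"side":(460/300*56-56,(405-300)/300*56)}[n]
        S=cast(n,np.array(seed)+[u,v]-.5,.1)[0,:2]; c0=S
        for k in range(8):
            r=np.hypot(*(P[:,:2]-c0).T); aa=np.arctan2(P[:,1]-c0[1],P[:,0]-c0[0]); ra=np.arctan2(*(Rz[:2]-c0)[::-1])
            d=np.abs((aa-ra+np.pi)%(2*np.pi)-np.pi)
            sel=(r<.0135)&(r>.007)&(d>.6); x,s=circ(P[sel]); c0=x[:2]
        print(n,th,"seed",S,"bore",x,s,sel.sum(),"red rel",Rz[:2]-c0,"ang deg",np.degrees(np.arctan2(*(Rz[:2]-c0)[::-1])), "r",np.hypot(*(Rz[:2]-c0)))
        for rlo,rhi in((.021,.027),):
            cc=c0
            for k in range(6):
                r=np.hypot(*(P[:,:2]-cc).T); sel=(r>rlo)&(r<rhi); 
                if sel.sum()<50:break
                x,s=circ(P[sel]);cc=x[:2]
            print("   face outer",x,s,sel.sum())
X=tri(np.load("pics/red_top.npy"),np.load("pics/red_side.npy"));print("red tri",X)
E
```

```text
top inner rim [0.53675213 0.07607626 0.01827324] 0.0005619174868819061 353
-180 rmin 18.6 rmax 22.6; -170 rmin 18.4 rmax 23.1; -160 rmin 18.2 rmax 23.3; -150 rmin 18.3 rmax 28.0; -140 rmin 18.4 rmax 28.0; -130 rmin 18.4 rmax 25.7; -120 rmin 18.1 rmax 24.7; -110 rmin 17.7 rmax 24.4; -100 rmin 17.5 rmax 25.7; -90 rmin 17.7 rmax 27.0; -80 rmin 17.5 rmax 27.9; -70 rmin 17.7 rmax 23.4; -60 rmin 17.2 rmax 23.2; -50 rmin 17.5 rmax 23.0; -40 rmin 17.4 rmax 23.4; -30 rmin 18.0 rmax 23.1; -20 rmin 18.8 rmax 22.6; -10 rmin 18.6 rmax 22.8; 0 rmin 18.5 rmax 22.7; 10 rmin 18.3 rmax 23.0; 20 rmin 17.8 rmax 22.9; 30 rmin 17.7 rmax 27.2; 40 rmin 18.2 rmax 27.0; 50 rmin 18.2 rmax 25.3; 60 rmin 18.1 rmax 23.6; 70 rmin 17.9 rmax 23.6; 80 rmin 18.0 rmax 24.7; 90 rmin 17.7 rmax 26.6; 100 rmin 17.6 rmax 27.1; 110 rmin 18.1 rmax 23.9; 120 rmin 17.9 rmax 23.9; 130 rmin 17.8 rmax 23.7; 140 rmin 18.0 rmax 23.7; 150 rmin 18.0 rmax 23.8; 160 rmin 17.9 rmax 23.7; 170 rmin 18.3 rmax 22.7; 
ring B-R by angle [(-60, 132), (-54, 134), (-48, 135), (-42, 144), (-36, 140), (-30, 78), (-24, 23), (-18, 62), (-12, 128), (-
[... 1835 characters left out ...]
42, 119), (48, 115), (54, 112)]
side 110 seed [ 0.560771  -0.1916191] bore [ 0.55987995 -0.19181582  0.01029322] 0.0002456255855186363 202 red rel [ 0.01838125 -0.00821059] ang deg -24.069493321917225 r 0.020131664417833903
   face outer [ 0.56058314 -0.18961648  0.02500488] 0.0010855308148711186 575
side 125 seed [ 0.560771  -0.1916191] bore [ 0.5596929  -0.19170166  0.01095504] 0.0005651902119669326 226 red rel [ 0.01856829 -0.00832475] ang deg -24.148193213916105 r 0.020349028160490487
   face outer [ 0.5606973  -0.18946023  0.02456574] 0.0011855928635426207 611
red tri (array([ 0.57666794, -0.2004238 ,  0.10190418]), [array([ 0.13599222, -0.27209624]), array([-0.39864827,  0.08580629])])
```

Measurements agree within calibration:

| Item | Top | Side | Mean | Orientation |
|---|---|---|---|---|
| Hub bore | (0.5583, -0.1918), r 10.2 mm | (0.5599, -0.1918), r 10.3 mm | (0.559, -0.192) | +x at about -25° |
| Nest | (0.5368, 0.0761) | (0.5375, 0.0734) | (0.537, 0.0747) | yaw about -20° |

The bore radius matches the 10.2 mm given, and the red mark triangulates to z = 0.102. I'll check reach and then grasp.

```bash
cat >> h.py <<'E'
from scipy.spatial.transform import Rotation as Rt
def rot(yaw_deg):  # nest +x yaw -> tool pointing down with tool x along nest +x, jaws along nest y
    y=np.radians(yaw_deg); x=np.array([np.cos(y),np.sin(y),0]); z=np.array([0,0,-1.]); return Rt.from_matrix(np.c_[x,np.cross(z,x),z]).as_quat()
def st(tag=""):
    s=bot.state(); print(tag,"t %.2f"%s["clock"],"pos",s["position"].round(4),"F",s["wrist_force"].round(1),"T",s["wrist_torque"].round(2),"gap %.4f"%s["finger_gap"],"yaw %.2f"%np.degrees(np.arctan2(*Rt.from_quat(s["ee_rot"]).as_matrix()[[1,0],0])),flush=True); return s
E
python3 - <<'E'
from h import *
p=np.array([.5371,.0747])
for y in(-20,160): print(y,bot.ik([*p,.36],rot(y)),bot.ik([*p,.246],rot(y)))
for y in(-25,155): print(y,bot.ik([.559,-.192,.35],rot(y)),bot.ik([.559,-.192,.29],rot(y)))
st("0")
bot.movep([*p,.36],rot(-20)); st("above")
bot.line_to([*p,.246],speed=.1,until_force=6); st("down")
E
```

```text
-20 [ 0.3419295   0.41235512 -0.7330369   1.81424787  0.31701848  1.0357333
 -2.43344421] [ 0.16453825  0.51994226 -0.51037575  1.92239116  0.34972605  0.78713579
 -2.45957533]
160 [ 0.55163721  0.52994675 -1.05744686  1.80261068  0.5124393   1.11538231
  0.53876021] [ 0.37969046  0.60935346 -0.81506079  1.90882611  0.57450642  0.87336395
  0.49131711]
-25 [ 0.39909121  0.41516707 -0.19899725  1.73362111  0.09476831  1.00215399
 -1.84165943] [ 0.37169899  0.480743   -0.16424772  1.78955497  0.09832767  0.87920834
 -1.84416929]
155 [ 0.74116052  0.49390385 -0.67456923  1.70990212  0.34625701  1.06014571
  1.0875821 ] [ 0.72945454  0.56606164 -0.66395573  1.76443242  0.41655685  0.9558706
  1.03034541]
0 t 0.10 pos [ 0.1398 -0.609   0.4039] F [-0.1  0.1  0.4] T [ 0.03 -0.01 -0.  ] gap 0.0880 yaw 12.94
above t 2.89 pos [0.5373 0.0739 0.3599] F [-0.6  0.7  0.6] T [ 0.07  0.03 -0.01] gap 0.0879 yaw -20.07
down t 4.18 pos [0.5374 0.0748 0.2466] F [-0.4  0.4 -0.1] T [0.09 0.   0.02] gap 0.0880 yaw -20.00
```

```bash
python3 - <<'E'
from h import *
bot.command_gripper(.03,squeeze=10); st("soft")
bot.command_gripper(.03,squeeze=50); s=st("hard")
for n in("side","top"):
    im=bot.read_camera(n); np.save(f"pics/{n}1.npy",im)
s1=np.load("pics/side1.npy")[171:291,188:338,::-1];t1=np.load("pics/top1.npy")[162:282,226:346,::-1]
cv2.imwrite("pics/g1.png",np.hstack([cv2.resize(s1,(440,352)),cv2.resize(t1,(352,352))]))
E
```

```text
soft t 4.88 pos [0.5372 0.0749 0.2461] F [-0.3 -0.1  0.3] T [ 0.17 -0.11  0.04] gap 0.0476 yaw -19.99
hard t 5.09 pos [0.5372 0.0749 0.2461] F [ 0.6  0.8 -0.2] T [ 0.21 -0.13 -0.03] gap 0.0480 yaw -19.99
```

View pics/g1.png

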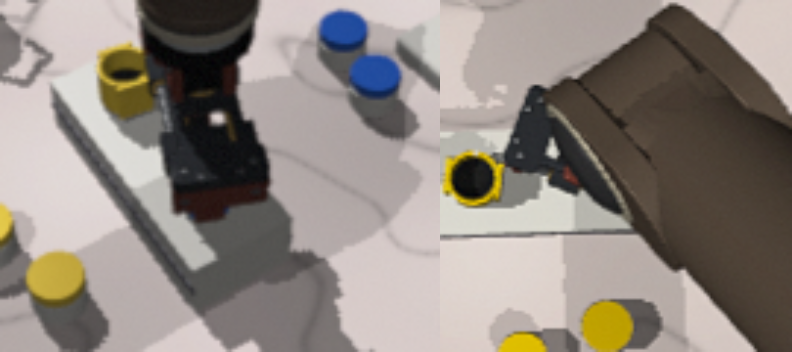

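The finger gap is 48 mm, which matches the flats, and the view shows the fingers on the nest with the yellow nest untouched. I'll lift slowly, carry it over the hub and look again.

```bash
python3 - <<'E'
from h import *
bot.line_to([.5372,.0749,.37],speed=.1); st("lift")
bot.line_to([.559,-.192,.37],rot(-25),speed=.15); bot.pause(.3); st("over")
for n in("side","top"):
    im=bot.read_camera(n); np.save(f"pics/{n}2.npy",im)
    cv2.imwrite(f"pics/{n}2.png",cv2.resize(im[:,:,::-1],(640,480)))
s1=np.load("pics/side2.npy")[250:370,270:430,::-1]
cv2.imwrite("pics/g2.png",cv2.resize(s1,(800,600),interpolation=cv2.INTER_CUBIC))
E
```

```text
lift t 6.58 pos [0.537  0.0748 0.3693] F [ 0.1 -1.5 -3.6] T [ 0.03  0.06 -0.02] gap 0.0479 yaw -19.99
over t 8.82 pos [ 0.559  -0.1918  0.37  ] F [ 0.8 -0.2 -4.4] T [0.06 0.01 0.02] gap 0.0476 yaw -24.98
```

View pics/g2.png

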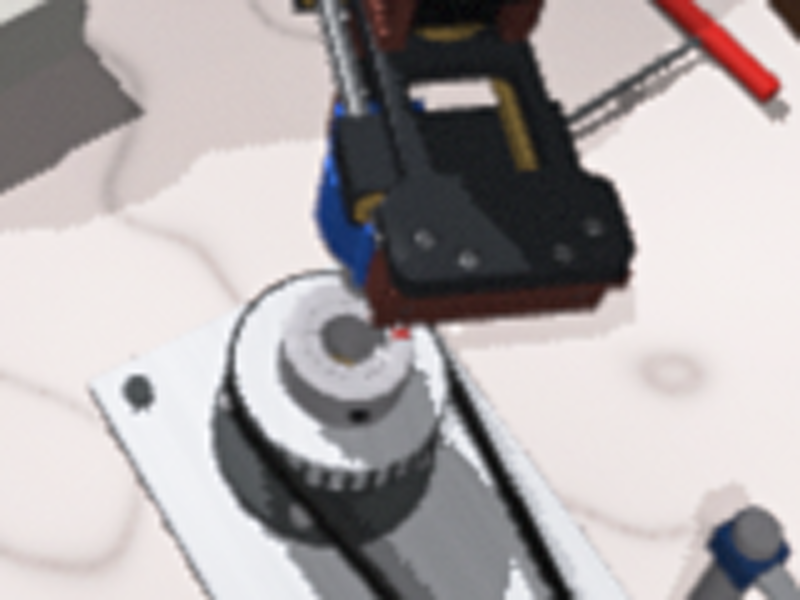

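View pics/top2.png

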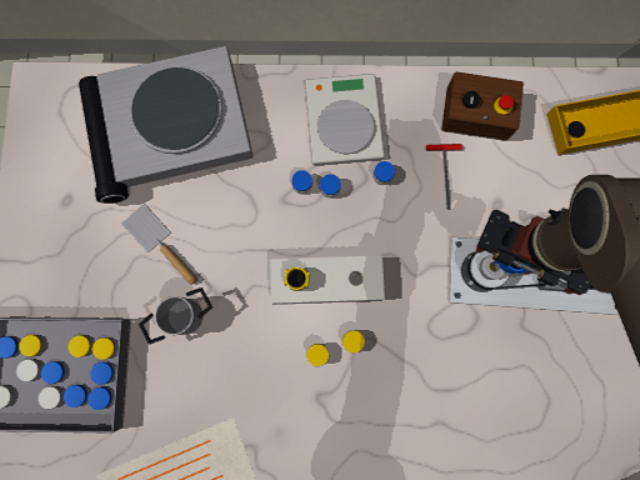

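The nest is held upright over the hub at about (345,340) in the crop, the rack hole is empty and the bystanders haven't moved. The side view's fingers hide the spindle, so I'll insert by feel with a force stop.

```bash
python3 - <<'E'
from h import *
print(bot.line_to([.559,-.192,.335],speed=.1)); bot.pause(.1); st("pre")
print(bot.line_to([.559,-.192,.319],speed=.03,until_force=8)); bot.pause(.1);st("12in")
E
```

```text
False
pre t 9.52 pos [ 0.5593 -0.192   0.3356] F [ 0.9 -0.3 -3.4] T [0.06 0.04 0.02] gap 0.0476 yaw -24.99
False
12in t 10.30 pos [ 0.5591 -0.192   0.3192] F [ 0.1 -0.  -3.4] T [ 0.01 -0.01 -0.01] gap 0.0479 yaw -25.00
```

The tip is 12 mm in with no lateral force. Now the key.

```bash
python3 - <<'E'
from h import *
print(bot.line_to([.559,-.192,.304],speed=.03,until_force=8)); bot.pause(.1);st("key")
E
```

```text
False
key t 11.05 pos [ 0.5591 -0.192   0.3041] F [ 0.2  0.  -3.2] T [ 0.05 -0.01 -0.03] gap 0.0477 yaw -25.00
```

It's 27 mm in with no resistance, so the key is past the face and in the keyway (misaligned, it would have stopped at 14 mm). Now I'll press against the ejector.

```bash
python3 - <<'E'
from h import *
for z in(.299,.295,.292):
    r=bot.line_to([.559,-.192,z],speed=.03,until_force=26); st(f"{z} {r}")
r=bot.line_to([.559,-.192,.284],speed=.015,until_force=14); st(f"press {r}"); bot.pause(.4); st("settle")
E
```

```text
0.299 False t 11.37 pos [ 0.5594 -0.192   0.2997] F [ 1.  -0.5  3.1] T [ 0.01 -0.05 -0.03] gap 0.0481 yaw -25.00
0.295 False t 11.65 pos [ 0.5594 -0.192   0.2956] F [ 1.4 -0.7  5.4] T [-0.01 -0.08  0.04] gap 0.0475 yaw -25.00
0.292 False t 11.90 pos [ 0.5594 -0.192   0.2927] F [-1.  -1.1  6.3] T [-0.03  0.05 -0.01] gap 0.0473 yaw -25.00
press True t 12.21 pos [ 0.5595 -0.1919  0.2914] F [-1.8  1.1  7.7] T [0.11 0.51 0.  ] gap 0.0477 yaw -25.01
settle t 12.61 pos [ 0.5595 -0.1919  0.2914] F [-0.6  0.6  7.8] T [ 0.14  0.47 -0.07] gap 0.0477 yaw -25.00
```

It has reached the face at z = 0.2914 (expected 0.291), but it settled at only about 11 N, which is barely the spring's force. I'll step the target down and watch the force build.

```bash
python3 - <<'E'
from h import *
for z in(.2908,.2902,.2896,.289):
    r=bot.line_to([.559,-.192,z],speed=.015,until_force=40); bot.pause(.15); s=st(f"{z} {r}")
    if s["wrist_force"][2]>25 or r: break
E
```

```text
0.2908 False t 13.01 pos [ 0.5593 -0.1919  0.2917] F [-1.   0.2  8.7] T [ 0.13  0.25 -0.02] gap 0.0479 yaw -25.01
0.2902 False t 13.41 pos [ 0.5593 -0.1919  0.2911] F [-0.4  0.4  8.7] T [ 0.1   0.35 -0.  ] gap 0.0481 yaw -25.01
0.2896 False t 13.81 pos [ 0.5593 -0.1919  0.2911] F [-2.9  1.2 13.6] T [0.23 0.78 0.01] gap 0.0479 yaw -25.01
0.289 False t 14.21 pos [ 0.5593 -0.1918  0.291 ] F [-5.5  1.8 18. ] T [ 0.28  1.25 -0.01] gap 0.0479 yaw -25.01
```

z is now fixed at 0.291 while the force climbs stiffly from 12 N (the spring's home value) to about 21 N, so the shoulder is on the face. There is some side load (-5.5 N in x), so I'll relieve that, firm up the grip and look.

```bash
python3 - <<'E'
from h import *
bot.command_gripper(.03,squeeze=60); st("grip60")
for x in(.5585,.558):
    bot.line_to([x,-.1918,.2885],rot(-25),speed=.015); bot.pause(.2); s=st(x)
    if abs(s["wrist_force"][0])<2: break
print("tool z",Rt.from_quat(s["ee_rot"]).as_matrix()[:,2].round(4))
for n in("side","top"):
    im=bot.read_camera(n); np.save(f"pics/{n}3.npy",im)
    cv2.imwrite(f"pics/{n}3.png",cv2.resize(im[:,:,::-1],(640,480)))
s1=np.load("pics/side3.npy")[255:375,270:430,::-1]
cv2.imwrite("pics/g3.png",cv2.resize(s1,(800,600),interpolation=cv2.INTER_CUBIC))
E
```

```text
grip60 t 14.43 pos [ 0.5593 -0.1918  0.2911] F [-4.8  0.7 17.2] T [ 0.31  1.24 -0.  ] gap 0.0474 yaw -25.01
0.5585 t 14.88 pos [ 0.5592 -0.1918  0.2911] F [-3.6 -0.7 20.4] T [ 0.15  1.04 -0.01] gap 0.0477 yaw -25.01
0.558 t 15.32 pos [ 0.559  -0.1918  0.2911] F [-2.4  0.8 18.1] T [0.11 0.7  0.01] gap 0.0476 yaw -25.00
tool z [ 0.0038 -0.0017 -1.    ]
```

View pics/g3.png

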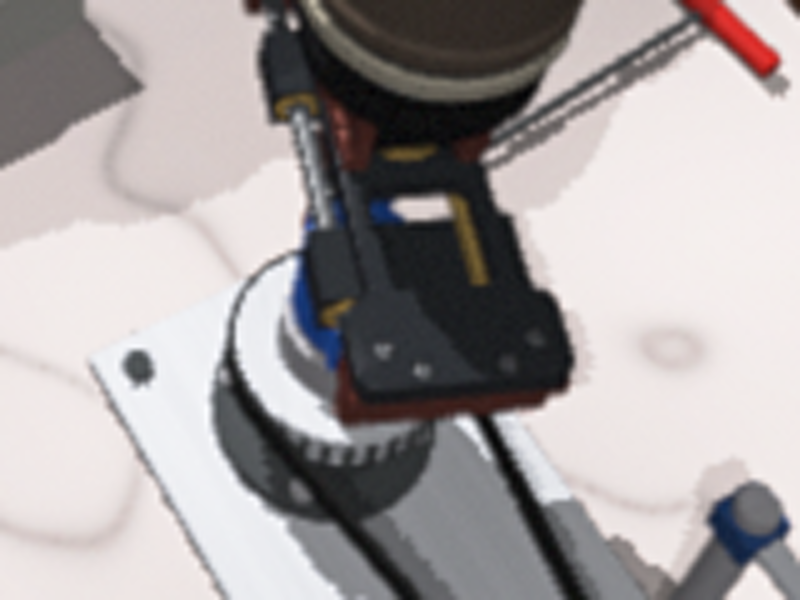

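View pics/top3.png

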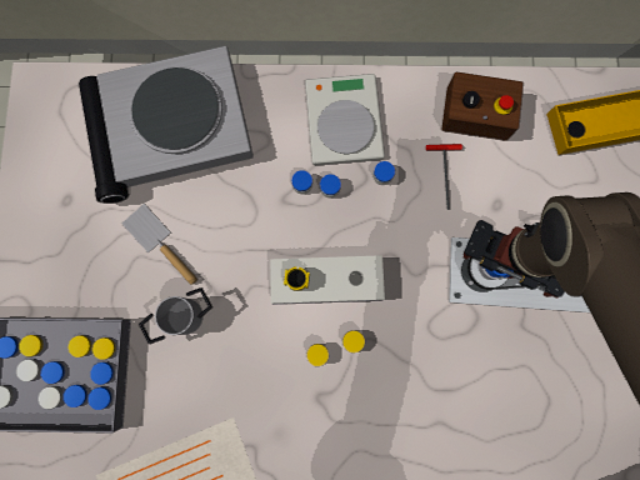

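The side view shows the blue cup sitting directly on the hub with no spindle visible, and the top view shows everything else unmoved. The tool is tilted by 0.2° under load, so I'll trim that out and push slightly more.

```bash
python3 - <<'E'
from h import *
z=lambda s:Rt.from_quat(s["ee_rot"]).as_matrix()[:,2]
x=.558; C=Rt.identity()
for k,(x,zz) in enumerate([(.558,.2885),(.5577,.288),(.5577,.288)]):
    s=bot.state(); v=z(s); C=Rt.from_rotvec(np.cross(v,[0,0,-1.]))*C
    bot.line_to([x,-.1918,zz],(C*Rt.from_quat(rot(-25))).as_quat(),speed=.015); bot.pause(.3); s=st(k); print("tool z",z(s).round(4))
E
```

```text
0 t 15.97 pos [ 0.5594 -0.192   0.2911] F [ 0.3 -1.1 15.7] T [-0.25  0.02 -0.01] gap 0.0479 yaw -25.01
tool z [ 1.4e-03 -3.0e-04 -1.0e+00]
1 t 16.52 pos [ 0.5594 -0.1921  0.2911] F [-0.3 -1.  18.8] T [-0.21 -0.07  0.02] gap 0.0476 yaw -25.01
tool z [ 1.2e-03 -3.0e-04 -1.0e+00]
2 t 17.07 pos [ 0.5596 -0.1921  0.2911] F [ 0.9 -1.5 18. ] T [-0.27 -0.22  0.07] gap 0.0479 yaw -25.00
tool z [ 4.e-04 -0.e+00 -1.e+00]
```

The tool is now upright, with negligible side load and about 21 N net push against the 12 N spring. I'll add a little margin, check that it holds steady, and hand in.

```bash
python3 - <<'E'
from h import *
q=bot.state()["ee_rot"]
bot.line_to([.5576,-.1918,.2868],speed=.015) ; bot.pause(.5); s=st("a"); print(Rt.from_quat(s["ee_rot"]).as_matrix()[:,2].round(4))
bot.pause(1.0); s=st("b")
f=s["wrist_force"]; 
if 16<f[2]<35 and abs(s["position"][2]-.2911)<.0006 and np.hypot(f[0],f[1])<6: bot.job_done(); print("done")
E
```

```text
a t 17.82 pos [ 0.5595 -0.192   0.291 ] F [-1.9 -0.3 26.7] T [-0.11  0.56  0.02] gap 0.0479 yaw -25.01
[ 8.e-04 -7.e-04 -1.e+00]
b t 18.82 pos [ 0.5595 -0.192   0.291 ] F [-2.3  0.2 27.4] T [-0.09  0.55  0.02] gap 0.0481 yaw -25.00
the job is handed in; nothing more can be done
done
```

The blue nest is fully seated in the hub, and I handed the job in at about 19 s with the arm still gripping it and pressing it down. It is ready for the set screw.

**What I did:** I gripped the nest on its flats, lifted it out of the rack and turned it about 5° on the way over so the key lined up. It went in with no resistance past 14 mm, so the key was already in the keyway and no turning in the hub was needed. I then pushed it down against the ejector to the face.

**Last checks:**
- **Height:** the tool stopped at z = 0.2910 m, against 0.2911 expected when home. It stayed there while the force rose from the spring's 12 N.
- **Push:** the wrist read about 27 N at hand-in, steady for a second. That is about 30 N net of the nest's weight.
- **Grip and tilt:** the finger gap held at 48 mm, matching the flats. Tilt was about 0.001 rad and side load about 2 N.
- **Surroundings:** pictures taken after seating show the yellow nest and bystanders where they were.

**Limits and disagreements:**
- The two cameras differed by about 2.7 mm on the nest and 1.5 mm on the hub. I used the averages.
- The fingers hide the shoulder and key in both views, so seating was judged from height and force. The side picture is consistent with it: the cup sits on the hub and no spindle shows.
- The first press settled at only the spring's force, with up to 5.5 N of side load as I pushed harder. I corrected both before handing in.

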